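# Pop a stamping die and trap it on the chute

## Robot

A 6-joint arm with a two-finger parallel gripper is mounted at the origin on a cart in front of the work surface, level with it; the furniture and walls round the work are solid. World frame = base frame: x ahead of the robot, y to its left, z up, the work surface at z = 0. Lengths are in m, angles in rad, forces in N, time in s.
With the tool pointing down it reaches from about 0.275 to 0.75 m from the base axis. Payload 10.2 kg.
Tool frame: the origin (TCP) lies between the finger pads; the fingertips stand 17 mm ahead of it and the grasp point (between the pads) lies 2 mm behind it; z points along the fingers, y is the line along which they close (so a half turn about z gives the same grasp; the last joint's range is limited). The gripper opens to 85 mm and grips with 20 to 120 N. Pads are 22 mm wide; open, the fingers measure 114 mm over their backs; the gripper's body (76 mm by 85 mm) begins 54 mm behind the grasp point. The pads swing forward as they close: fully open they stand 13 mm farther back than shut.
Start: joints at [1.023, 0.313, 1.498, -0, 1.331, -0.223], TCP at [0.168, 0.498, 0.248] pointing down, gripper open.
Joint ranges: [-2.94, 2.94], [-0.97, 2.17], [0.19, 2.56], [-1.23, 4.37], [0.02, 3.11], [-2.88, 2.88]. Speed limits (rad/s): [2.39, 2.39, 3.01, 3.14, 3.14, 3.14].

## Interface

Orientations are given as a 3x3 rotation matrix whose columns are the frame's x, y, z axes.
In Python, from station import manip gives the robot as it stands.
- The arm moves only by the tool step_arm, never from a script. Its argument "increments" is a list of rows, each a list of 7 numbers: the shift along the tool's x, y, z in m, then the turn, a rotation vector about the tool's x, y, z in rad, then the gripper command: -1 is shut, 1 is fully open, values between are in proportion. A call has exactly 5 rows; each row is the pose to reach, as a shift and turn from the pose commanded when the call began, along the tool's axes at that moment; what a row does not reach only later rows make up. A row lasts 1/10 s, in which the tool goes at most 50 mm and 8.59 degrees, less where a joint would pass 70% of its speed; a pose out of reach is approached as far as the arm can. A call with a gripper value outside its range is refused whole. The fingers move at their own pace and stop on an object; "squeeze" is the grip in N (left out, the last holds). Time passes only in rows, so rows that repeat a pose let the fingers close, or fill a call up. It gives the time, the measured TCP pose, the force, the opening and the grip force at its end, in the units of the state.
- manip.get_state(): the state, without advancing time (a new reading comes with each control period).
- manip.grab_frame(name): name is "side" or "top"; returns the picture (420x560x3 uint8, red, green, blue); there is no depth.
- manip.get_calibration(name): a dict with "fx", "fy", "cx", "cy" (pixels), "R" (3x3) and "t" (3): a world point X has camera coordinates R X + t. Camera axes: x right, y down, z forward; pixel columns grow to the right and rows downward; lengths in m; the calibration is good to about 2 mm. A picture is of the moment at which its call begins. get_calibration takes no time and is no camera call.
- manip.job_done(): hands the job in; it is judged then, once.
Trained networks look in the newest picture that a camera, given by its name, has taken for a name from the list of things; names that differ only in an ending like _2 or _b are one class to them, and where a whole thing is asked for, a point or a joint stands for the part that bears it (a point fixed in the world has none). Each returns a list of dicts, best first, with "conf" (0 to 1); they miss things now and then, are a little off and sometimes report something else, mostly with a low value. They report only what shows in the picture. A call takes as long as a camera call. They do not tell look-alikes from the thing itself.
- manip.find_in(camera, label): "centre" ([column, row] in pixels, amid what is visible of it).
- manip.tip_of(camera, label): "centre" ([column, row] in pixels: a listed point, or the origin of a listed thing).
The state is a dict: "t": time; "qpos": joint angles; "qd": joint speeds; "tau": joint torques, N m; "tool_pos": TCP position; "orientation": TCP orientation; "force": force on the tool from outside, world axes, zero at the start; "moment": the same for the moment, N m; "grip_width": finger opening in m; "grasp_force": force on a finger pad.
Only numpy, scipy, OpenCV 4.12 (cv2) and the standard library are available. Lean on these libraries where they do the work, as an engineer would, in place of code of your own. Each camera call takes 0.05 s, during which the arm holds its last target. There are 200 camera calls.

## Task

Get the brass die out of the stamp popper: press the red key down with one finger so that the die pops out of its seat, and stop the die with the other finger on the chute before it slides off the end, letting it come about a finger's width or more out of its seat. Do not pinch or lift the die or push it out by hand, and leave the other things alone. Finish while holding: one finger still keeps the key down and the die rests against the other finger on the chute.

Things in the scene. Friction and masses are not known exactly. Their poses are not given: they have to be found in the camera images.
- popper: Fixed stamp popper: blue and grey metal stand, foot 200 mm long (x -95 to +105 mm), 74 mm wide. Origin: on the table under chute_top; x points down the chute, z up. Uphill to downhill: red key (centre x = -63 mm), thin blue back stop (x -47 to -44, top z = 54 mm), sunk seat with the brass die, a 4.5 mm step up at x = -10 mm, then the open sloping steel chute to chute_lip.
- chute_top (a point): On the chute's surface, mid width, 10 mm past the step, z = 45 mm. From here the chute slopes down at 12 degrees along the popper's x (z = 41 mm at x = 20, 36 mm at x = 40 mm). Channel 46 mm wide inside, side walls 5 mm above the surface. The steel is very slippery (friction about 0.08).
- chute_lip (a point): Middle of the chute's open lower edge, on its surface, 99 mm from the popper's origin along its x, z = 24 mm. The die falls off here if nothing stops it.
- die: Loose brass block, 30 mm (its x, along the chute) by 42 by 22 mm thick, about 0.23 kg. Origin: centre of its underside; z normal to its top. Starts in the seat (popper frame x = -26, z = 46 mm) leaning on the step, upper front edge at x = -6, z = 69 mm. Pressing the key lifts it over the step; it then slides off down the chute at once, in about half a second.
- key (a joint): Travel of the red key, m: 0 up, grows as it is pressed straight down, 0.008 bottomed. Sprung: about 3 to 4 N starts it, about 6.5 N holds it bottomed; it rises when let go. From about 0.006 on, the die is free of the step.
- key_top (a point): Centre of the red key's top face (20 mm along the chute by 40 mm across); z = 57 mm up, 49 mm bottomed. The housing round it is 46 mm high. A finger as low as the bottomed key clears the chute by 4 mm at chute_top and 8 mm at 20 mm beyond, so it stands in the die's path without touching the chute.
- slip_pot: Bystander, loose, to be left alone: white round slip pot, 67 mm across, 34 mm high. Origin: centre of its underside.
- texture_pad: Bystander, loose, to be left alone: flat brown texture pad, 72x55x9 mm. Origin: centre of its underside.
- clay_skull: Bystander, loose, to be left alone: small cream clay skull, 83x56x59 mm. Origin: centre of its underside.
- loop_tool_b: Bystander, loose, to be left alone: wooden loop tool, 18x162x10 mm. Origin: centre of its underside.
- silica_bottle: Bystander, loose, to be left alone: cream bottle with a white cap, 61 mm across, 156 mm high. Origin: centre of its underside.
- blue_rib: Bystander, loose, to be left alone: blue oval rib, 50x80x9 mm. Origin: centre of its underside.
- desk_lamp: Fixed black desk lamp, an obstacle to keep clear of: round base about 100 mm across on the table to the robot's left of the popper, with a tall thin arm (over 0.35 m) that leans away from the robot to a shaded head over the clay board. Origin: centre of the base's underside.
Mind the look-alikes: they are no part of the job. Leave any green or pink look-alike of the die alone.

How it is judged:
By the outcome, as a careful person would: the job done as asked, in the order asked, and still so for the second after the job is handed in, while the arm keeps its last pose, push and grip.
It also fails if it takes over 45 s, if anything falls off the work surface, if the arm or the gripper's body presses on something with over 40 N, if the wrist force passes 120 N, or if a joint passes its speed limit or range.

## Working session

There is one attempt and no reset: what is moved stays moved. The work goes in short steps, Python scripts to look and compute and a tool call to move; the robot and the scene stay as the last step left them, time stands still between calls to the robot, and variables do not carry over. Pictures are saved under pics/ and viewed, at most 10 in all, crops included, and the job is handed in when it is done.

Besides the shell and the picture viewer there is one more tool, called after "Call:" as name([rows], argument=value, ...), one row to a line, values as JSON. step_arm: Moves the arm, as the interface text tells. Its arguments: {"type":"object","properties":{"increments":{"type":"array","items":{"type":"array","items":{"type":"number"}}},"squeeze":{"type":"number"}},"required":["increments"]}

```bash
mkdir -p pics; cat > h.py <<'E'
import numpy as np, cv2
from station import manip
def snap(n,f):
    im=manip.grab_frame(n); cv2.imwrite('pics/'+f,cv2.cvtColor(im,cv2.COLOR_RGB2BGR)); return im
def proj(n,X):
    c=manip.get_calibration(n); p=np.array(c['R'])@np.array(X)+np.array(c['t'])
    return np.array([c['fx']*p[0]/p[2]+c['cx'],c['fy']*p[1]/p[2]+c['cy']])
def ray(n,uv):
    c=manip.get_calibration(n);R=np.array(c['R']);t=np.array(c['t'])
    d=R.T@np.array([(uv[0]-c['cx'])/c['fx'],(uv[1]-c['cy'])/c['fy'],1]); return -R.T@t,d
def atz(n,uv,z):
    o,d=ray(n,uv); return o+d*(z-o[2])/d[2]
E
python3 - <<'E'
from h import *
for n in('side','top'):
    snap(n,n+'0.png')
    print(n,ray(n,(280,210)))
    for l,z in(('key_top',.057),('chute_top',.045),('chute_lip',.024),('popper',0),('die',.046),('desk_lamp',0)):
        print(l,[(np.round(d['centre']),round(d['conf'],2),atz(n,d['centre'],z).round(3)) for d in manip.tip_of(n,l)[:3]])
s=manip.get_state();print(s['t'],s['tool_pos'],s['orientation'])
E
```

```text
side (array([ 0.36840204, -0.40161903,  0.87570143]), array([ 0.20965031,  0.45741513, -0.86419574]))
key_top [(array([324., 315.]), 0.63, array([ 0.552, -0.243,  0.057]))]
chute_top [(array([314., 289.]), 0.94, array([ 0.559, -0.179,  0.045]))]
chute_lip [(array([291., 254.]), 0.91, array([ 0.55 , -0.074,  0.024]))]
popper [(array([310., 298.]), 0.66, array([ 0.551, -0.184,  0.   ]))]
die [(array([354., 355.]), 0.87, array([ 0.575, -0.34 ,  0.046])), (array([346., 266.]), 0.57, array([ 0.651, -0.159,  0.046])), (array([359., 300.]), 0.56, array([ 0.641, -0.242,  0.046]))]
desk_lamp []
top (array([0.31165535, 0.07635566, 1.44093314]), array([ 0.16276326, -0.01856011, -0.98673977]))
key_top [(array([371., 204.]), 0.67, array([ 0.559, -0.24 ,  0.057]))]
chute_top [(array([351., 207.]), 0.68, array([ 0.552, -0.176,  0.045]))]
chute_lip [(array([318., 206.]), 0.91, array([ 0.558, -0.075,  0.024]))]
popper [(array([344., 210.]), 0.67, array([ 0.548, -0.162,  0.   ]))]
die [(array([369., 178.]), 0.7, array([ 0.646, -0.238,  0.046])), (array([357., 207.]), 0.69, array([ 0.552, -0.196,  0.046])), (array([350., 206.]), 0.61, array([ 0.553, -0.174,  0.046]))]
desk_lamp []
0.7 [0.16754116 0.49754467 0.24830183] [[-9.47718529e-01  3.19107488e-01 -1.95263004e-05]
 [ 3.19107488e-01  9.47718529e-01 -5.89239273e-06]
 [ 1.66251300e-05 -1.18153184e-05 -1.00000000e+00]]
```

```bash
python3 -c "
import cv2,numpy as np
cv2.imwrite('pics/both.png',cv2.resize(np.vstack([cv2.imread('pics/side0.png'),cv2.imread('pics/top0.png')]),(400,600)))"
```

```text
(no output)
```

View pics/side0.png

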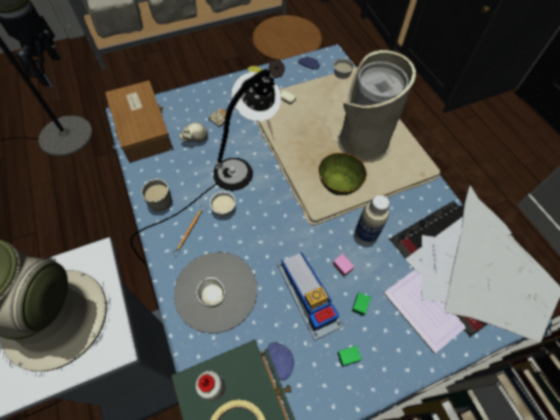

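View pics/top0.png

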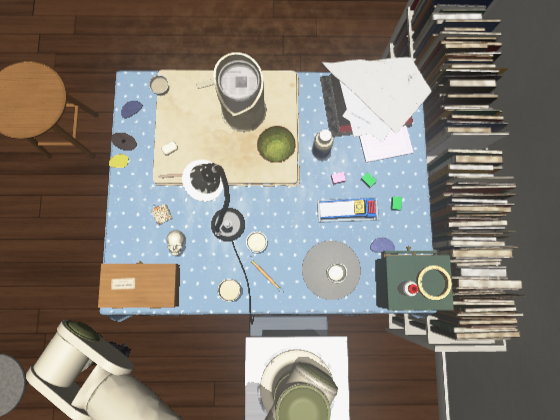

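Side view: the popper runs from the lip (291,254) to the key (324,315), and the lamp base is at (232,173). Top view: the popper is at (318–378, 209) with the key on the right, and the lamp is at (228,224). Next I'll refine the pose using colour.

```bash
python3 - <<'E'
from h import *
ims={}
for n,(u,v) in(('side',(324,315)),('top',(371,207))):
    im=cv2.imread(f'pics/{n}0.png'); h=cv2.cvtColor(im,cv2.COLOR_BGR2HSV)
    roi=np.zeros(h.shape[:2],bool); roi[v-75:v+40,u-60:u+25]=1
    for nm,m,z in(('red',((h[...,0]<8)|(h[...,0]>172))&(h[...,1]>150)&(h[...,2]>90),.057),('brass',(abs(h[...,0].astype(int)-23)<8)&(h[...,1]>120)&(h[...,2]>90),.069)):
        y,x=np.nonzero(m&roi); print(n,nm,len(x),x.mean(),y.mean(),atz(n,(x.mean(),y.mean()),z).round(4))
    print('lamp',atz(n,dict(side=(232,173),top=(228,224))[n],.02).round(3))
    s=4 if n=='top' else 4
    c=im[v-75:v+35,u-80:u+40]; ims[n]=cv2.resize(c,None,fx=3.3,fy=3.3,interpolation=cv2.INTER_CUBIC)
cv2.imwrite('pics/crop.png',np.hstack(list(ims.values())))
E
```

```text
side red 150 324.28 314.20666666666665 [ 0.5527 -0.2425  0.057 ]
side brass 240 315.9291666666667 296.45 [ 0.5505 -0.2035  0.069 ]
lamp [0.501 0.21  0.02 ]
top red 28 371.14285714285717 207.42857142857142 [ 0.5482 -0.2393  0.057 ]
top brass 3 357.0 212.0 [ 0.5316 -0.1913  0.069 ]
lamp [0.5   0.217 0.02 ]
```

View pics/crop.png

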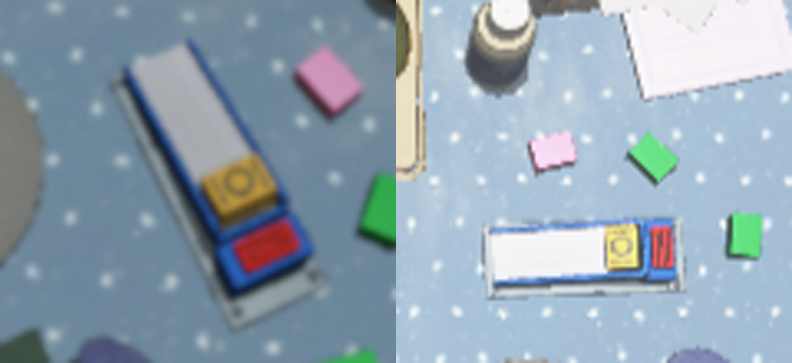

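```bash
python3 - <<'E'
from h import *
f=lambda a,o:(a[0]/3.3+o[0],a[1]/3.3+o[1])
S=(244,240);T=(291-120,132)
for nm,p,z in(('lip',(160,56),.026),('key',(264,247),.057)): print('side',nm,atz('side',f(p,S),z))
T=(291,132)
for nm,p,z in(('lip',(490-396,254),.026),('key',(662-396,248),.057),('footA',(490-396,297),.003),('footB',(683-396,290),.003)): print('top',nm,atz('top',f(p,T),z))
for p in((115,80),(238,328)):print('side foot',atz('side',f(p,S),.003))
E
```

```text
side lip [ 0.55071012 -0.08359234  0.026     ]
side key [ 0.55151269 -0.24354397  0.057     ]
top lip [ 0.54841977 -0.07815595  0.026     ]
top key [ 0.54908287 -0.24080984  0.057     ]
top footA [ 0.50903628 -0.07982351  0.003     ]
top footB [ 0.51594034 -0.27242354  0.003     ]
side foot [ 0.51706762 -0.07954867  0.003     ]
side foot [ 0.52328867 -0.27481277  0.003     ]
```

Call:
step_arm([
  [-0.025, -0.036, -0.003, 0, 0, 0, 1],
  [-0.05, -0.073, -0.006, 0, 0, 0, 1],
  [-0.075, -0.109, -0.009, 0, 0, 0, 1],
  [-0.1, -0.145, -0.012, 0, 0, 0, 1],
  [-0.125, -0.182, -0.015, 0, 0, 0, 1],
])

```text
t: 1.2
tool_pos: [0.2279, 0.2837, 0.2635]
orientation: [[-0.948, 0.318, 0.001], [0.318, 0.948, 0.0], [-0.0, 0.0, -1.0]]
force: [0.7, 0.2, 0.2]
grip_width: 0.0853
grasp_force: 0.0
```

Call:
step_arm([
  [-0.028, -0.04, -0.003, 0, 0, 0, 1],
  [-0.056, -0.082, -0.006, 0, 0, 0, 1],
  [-0.084, -0.122, -0.009, 0, 0, 0, 1],
  [-0.112, -0.163, -0.012, 0, 0, 0, 1],
  [-0.169, -0.245, -0.015, 0, 0, 0, 1],
])

```text
t: 1.7
tool_pos: [0.2954, 0.0476, 0.2773]
orientation: [[-0.948, 0.319, 0.002], [0.319, 0.948, -0.0], [-0.002, 0.0, -1.0]]
force: [2.7, 1.4, -0.5]
grip_width: 0.0853
grasp_force: 0.0
```

Call:
step_arm([
  [0, 0, 0, 0, 0, -0.07, 1],
  [0, 0, 0, 0, 0, -0.14, 1],
  [0, 0, 0, 0, 0, -0.21, 1],
  [0, 0, 0, 0, 0, -0.28, 1],
  [0, 0, 0, 0, 0, -0.342, 1],
])

```text
t: 2.2
tool_pos: [0.2954, 0.0493, 0.2768]
orientation: [[-1.0, -0.02, 0.0], [-0.02, 1.0, -0.0], [-0.0, -0.0, -1.0]]
force: [0.4, 0.4, -0.9]
grip_width: 0.0854
grasp_force: 0.0
```

```bash
python3 -c "
from h import *
s=manip.get_state();print(s['t'],s['tool_pos'],s['orientation'],s['qpos'],s['force'],s['grip_width'])"
```

```text
2.2 [0.29535463 0.0493372  0.27676332] [[-9.99805328e-01 -1.97286776e-02  2.93594226e-04]
 [-1.97286938e-02  9.99805369e-01 -5.24036344e-05]
 [-2.92503229e-04 -5.81856635e-05 -9.99999956e-01]] [-2.33374609e-01 -2.47662080e-01  2.00421927e+00  1.72111736e-05
  1.38473771e+00 -1.82390408e+00] [ 0.38545247  0.43425478 -0.85095047] 0.08543546830504388
```

Call:
step_arm([
  [-0.03, -0.03, 0.005, 0, 0, 0, 1],
  [-0.06, -0.06, 0.01, 0, 0, 0, 1],
  [-0.09, -0.09, 0.02, 0, 0, 0, 1],
  [-0.12, -0.12, 0.03, 0, 0, 0, 1],
  [-0.15, -0.15, 0.04, 0, 0, 0, 1],
])

```text
t: 2.7
tool_pos: [0.449, -0.0994, 0.2362]
orientation: [[-1.0, -0.017, 0.0], [-0.017, 1.0, -0.0], [-0.0, -0.0, -1.0]]
force: [0.6, 1.2, -0.2]
grip_width: 0.0855
grasp_force: 0.0
```

Call:
step_arm([
  [-0.03, -0.03, 0.02, 0, 0, 0, 1],
  [-0.06, -0.06, 0.04, 0, 0, 0, 1],
  [-0.1, -0.096, 0.06, 0, 0, 0, 1],
  [-0.1, -0.096, 0.077, 0, 0, 0, 1],
  [-0.1, -0.096, 0.077, 0, 0, 0, 1],
])

```text
t: 3.2
tool_pos: [0.549, -0.1925, 0.1565]
orientation: [[-1.0, -0.016, -0.005], [-0.016, 1.0, 0.003], [0.005, 0.003, -1.0]]
force: [-0.3, 0.5, -0.1]
grip_width: 0.0854
grasp_force: 0.0
```

```bash
python3 - <<'E'
from h import *
s=manip.get_state();print(s['t'],s['tool_pos'],s['force'],s['moment'])
a=snap('side','side1.png');b=snap('top','top1.png')
p=s['tool_pos'];print(proj('side',p),proj('top',p))
c=lambda im,u,v:cv2.resize(im[v:v+120,u:u+120],(400,400),interpolation=cv2.INTER_CUBIC)
cv2.imwrite('pics/c1.png',cv2.cvtColor(np.hstack([c(a,255,225),c(b,290,130)]),cv2.COLOR_RGB2BGR))
E
```

```text
3.2 [ 0.548955   -0.1924986   0.15652609] [-0.28306508  0.54423744 -0.09320888] [0.06081941 0.03061851 0.01827363]
[317.02422691 278.12788653] [362.77579689 201.49737375]
```

View pics/c1.png

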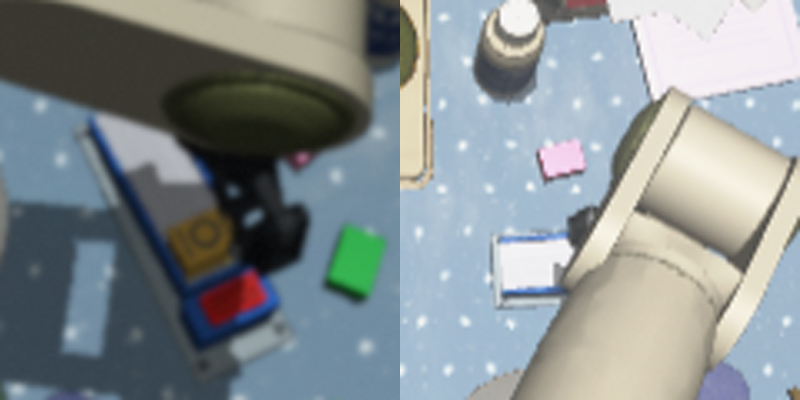

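Side crop: the near finger hangs over the key at the upper right (270,250), as expected from its height. Lowering to just above the key.

Call:
step_arm([
  [0, 0, 0.012, 0, 0, 0, 1],
  [0, 0, 0.024, 0, 0, 0, 1],
  [0, 0, 0.036, 0, 0, 0, 1],
  [0, 0, 0.048, 0, 0, 0, 1],
  [0, 0, 0.06, 0, 0, 0, 1],
])

```text
t: 3.8
tool_pos: [0.5494, -0.1921, 0.0986]
orientation: [[-1.0, -0.017, -0.0], [-0.017, 1.0, 0.0], [0.0, 0.0, -1.0]]
force: [0.1, 0.2, 0.3]
grip_width: 0.0852
grasp_force: 0.0
```

Call:
step_arm([
  [0, 0, 0.008, 0, 0, 0, 1],
  [0, 0, 0.01, 0, 0, 0, 1],
  [0, 0, 0.01, 0, 0, 0, 1],
  [0, 0, 0.01, 0, 0, 0, 1],
  [0, 0, 0.01, 0, 0, 0, 1],
])

```text
t: 4.3
tool_pos: [0.5498, -0.1924, 0.0902]
orientation: [[-1.0, -0.017, 0.001], [-0.017, 1.0, -0.001], [-0.001, -0.001, -1.0]]
force: [0.3, 0.4, -0.2]
grip_width: 0.0858
grasp_force: 0.0
```

```bash
python3 - <<'E'
from h import *
s=manip.get_state();print(s['t'],s['tool_pos'],s['force'],s['moment'])
a=snap('side','side2.png')
c=cv2.cvtColor(cv2.resize(a[225:345,245:365],(600,600),interpolation=cv2.INTER_CUBIC),cv2.COLOR_RGB2BGR)
cv2.imwrite('pics/c2.png',c)
p=s['tool_pos']
for dy in(-.0427,-.057,.0427,.057): print(dy,[((proj('side',[p[0]+dx,p[1]+dy,p[2]-.004])-[245,225])*5).round() for dx in(-.011,.011)])
E
```

```text
4.3 [ 0.54979766 -0.19239241  0.09017475] [ 0.25741911  0.42139936 -0.19393808] [0.01497525 0.00917782 0.00336436]
-0.0427 [array([367., 424.]), array([414., 403.])]
-0.057 [array([382., 456.]), array([429., 435.])]
0.0427 [array([280., 244.]), array([326., 226.])]
0.057 [array([267., 216.]), array([312., 198.])]
```

View pics/c2.png

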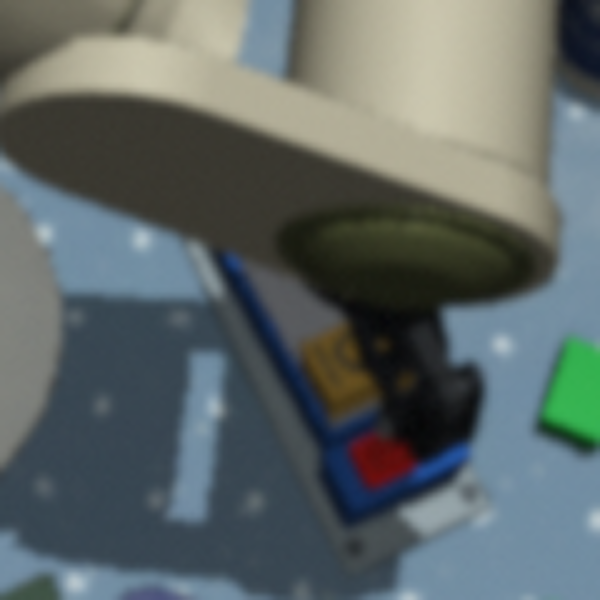

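The near finger tip (~(425,450)) is over the right half of the key at (395,455), still some 15–30 mm above it. Going on lower.

Call:
step_arm([
  [0, 0, 0.005, 0, 0, 0, 1],
  [0, 0, 0.01, 0, 0, 0, 1],
  [0, 0, 0.013, 0, 0, 0, 1],
  [0, 0, 0.013, 0, 0, 0, 1],
  [0, 0, 0.013, 0, 0, 0, 1],
])

```text
t: 4.85
tool_pos: [0.5496, -0.1923, 0.0766]
orientation: [[-1.0, -0.017, -0.0], [-0.017, 1.0, 0.0], [0.0, 0.0, -1.0]]
force: [0.4, 0.0, 0.2]
grip_width: 0.0853
grasp_force: 0.0
```

```bash
python3 - <<'E'
from h import *
s=manip.get_state();print(s['t'],s['tool_pos'],s['force'],s['moment'])
a=snap('side','side3.png')
c=cv2.cvtColor(cv2.resize(a[275:345,285:355],(600,600),interpolation=cv2.INTER_CUBIC),cv2.COLOR_RGB2BGR)
c=cv2.convertScaleAbs(c,alpha=1.8,beta=20)
cv2.imwrite('pics/c3.png',c)
k=600/70
for h in (.004,.017):
  p=s['tool_pos']
  for dy in(-.0427,-.057): print(h,dy,[((proj('side',[p[0]+dx,p[1]+dy,p[2]-h])-[285,275])*k).round() for dx in(-.011,.011)])
print('key',[((proj('side',[.551+dx,-.242+dy,.057])-[285,275])*k).round() for dx,dy in((-.02,-.01),(.02,-.01),(.02,.01),(-.02,.01))])
E
```

```text
4.85 [ 0.54959651 -0.19228488  0.07661942] [0.43754373 0.0456183  0.18788321] [ 0.0261171  -0.03934084  0.00151133]
0.004 -0.0427 [array([279., 313.]), array([359., 279.])]
0.004 -0.057 [array([305., 367.]), array([385., 332.])]
0.017 -0.0427 [array([274., 327.]), array([353., 293.])]
0.017 -0.057 [array([299., 381.]), array([378., 346.])]
key [array([275., 406.]), array([419., 342.]), array([383., 269.]), array([240., 331.])]
```

View pics/c3.png

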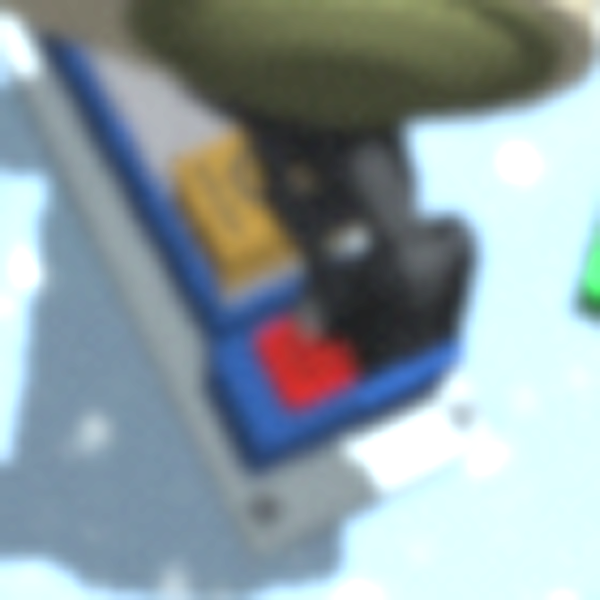

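Key's red is visible at (262–355, 325–405), and the finger covers its right part. I'll overlay the first-picture key outline and the predicted finger box to check the offset.

```bash
python3 - <<'E'
from h import *
k=600/70
im=cv2.imread('pics/side0.png');h=cv2.cvtColor(im,cv2.COLOR_BGR2HSV)
m=(((h[...,0]<8)|(h[...,0]>172))&(h[...,1]>150)&(h[...,2]>90)).astype(np.uint8);m[:,:295]=0;m[:290]=0
m[:,345:]=0;m[340:]=0
r=cv2.boxPoints(cv2.minAreaRect(np.argwhere(m)[:,::-1].astype(np.float32)))
for p in r: print(p,atz('side',p,.057))
S=lambda p:((np.array(p)-[285,275]+.5)*k)
c3=cv2.convertScaleAbs(cv2.resize(cv2.imread('pics/side3.png')[275:345,285:355],(600,600),interpolation=cv2.INTER_CUBIC),alpha=3,beta=20)
cv2.polylines(c3,[S(r).astype(np.int32)],True,(255,255,255),1)
T=np.array(manip.get_state()['tool_pos'])
for hh,col in((.004,(0,255,0)),(.017,(255,0,255))):
  q=[S(proj('side',T+[dx,dy,-hh])) for dx,dy in((-.011,-.0427),(.011,-.0427),(.011,-.057),(-.011,-.057))]
  cv2.polylines(c3,[np.array(q).astype(np.int32)],True,col,1)
cv2.imwrite('pics/c4.png',c3)
E
```

```text
[314.8014 313.363 ] [ 0.53473433 -0.23298927  0.057     ]
[330.02057 306.44522] [ 0.57167144 -0.2323686   0.057     ]
[333.78772 314.73288] [ 0.57096669 -0.25151246  0.057     ]
[318.56854 321.65067] [ 0.53443294 -0.25194444  0.057     ]
```

View pics/c4.png

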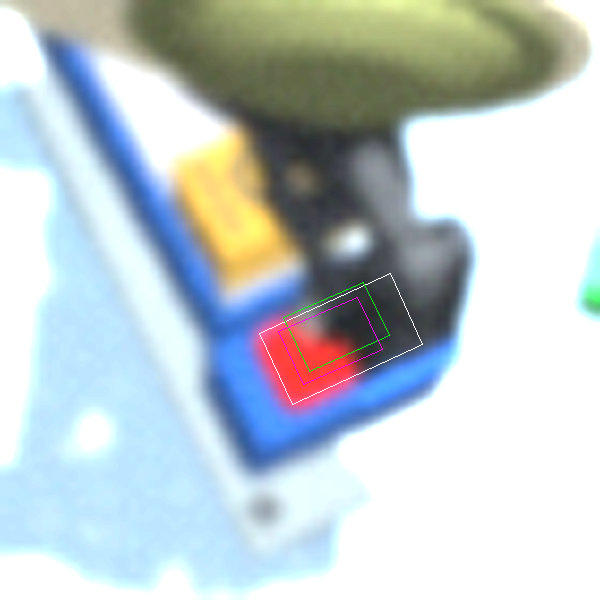

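Predicted finger footprint lies within the key outline (centre ≈ (0.553, −0.242)) with margin to the back stop. Descending until contact shows in the force.

Call:
step_arm([
  [0, 0, 0.002, 0, 0, 0, 1],
  [0, 0, 0.004, 0, 0, 0, 1],
  [0, 0, 0.006, 0, 0, 0, 1],
  [0, 0, 0.008, 0, 0, 0, 1],
  [0, 0, 0.01, 0, 0, 0, 1],
])

```text
t: 5.4
tool_pos: [0.5496, -0.1923, 0.0665]
orientation: [[-1.0, -0.017, -0.0], [-0.017, 1.0, 0.0], [0.0, 0.0, -1.0]]
force: [0.1, -0.2, 0.2]
grip_width: 0.0848
grasp_force: 0.0
```

Call:
step_arm([
  [0, 0, 0.001, 0, 0, 0, 1],
  [0, 0, 0.002, 0, 0, 0, 1],
  [0, 0, 0.003, 0, 0, 0, 1],
  [0, 0, 0.004, 0, 0, 0, 1],
  [0, 0, 0.005, 0, 0, 0, 1],
])

```text
t: 5.9
tool_pos: [0.5496, -0.1923, 0.0616]
orientation: [[-1.0, -0.017, 0.0], [-0.017, 1.0, -0.0], [-0.0, -0.0, -1.0]]
force: [0.1, -0.0, -0.1]
grip_width: 0.0853
grasp_force: 0.0
```

Call:
step_arm([
  [0, 0, 0.001, 0, 0, 0, 1],
  [0, 0, 0.002, 0, 0, 0, 1],
  [0, 0, 0.002, 0, 0, 0, 1],
  [0, 0, 0.002, 0, 0, 0, 1],
  [0, 0, 0.002, 0, 0, 0, 1],
])

```text
t: 6.4
tool_pos: [0.5496, -0.1923, 0.0598]
orientation: [[-1.0, -0.017, 0.0], [-0.017, 1.0, -0.0], [-0.0, -0.0, -1.0]]
force: [-2.4, 0.9, 3.6]
grip_width: 0.0857
grasp_force: 1.7
```

```bash
python3 - <<'E'
from h import *
s=manip.get_state();print(s['t'],s['tool_pos'],s['force'],s['moment'])
E
```

```text
6.4 [ 0.54961269 -0.19227431  0.059835  ] [-2.4185292   0.89264754  3.63161054] [-0.07814351  0.15640556 -0.06198954]
```

Call:
step_arm([
  [0, 0, 0.001, 0, 0, 0, 1],
  [0, 0, 0.001, 0, 0, 0, 1],
  [0, 0, 0.001, 0, 0, 0, 1],
  [0, 0, 0.001, 0, 0, 0, 1],
  [0, 0, 0.001, 0, 0, 0, 1],
])

```text
t: 6.9
tool_pos: [0.5496, -0.1923, 0.0587]
orientation: [[-1.0, -0.017, 0.0], [-0.017, 1.0, -0.0], [-0.0, -0.0, -1.0]]
force: [-1.1, 0.8, 3.5]
grip_width: 0.0855
grasp_force: 1.9
```

```bash
python3 - <<'E'
from h import *
s=manip.get_state();print(s['t'],s['tool_pos'],s['force'],s['moment'])
a=snap('side','side5.png');
c3=cv2.convertScaleAbs(cv2.resize(cv2.cvtColor(a,cv2.COLOR_RGB2BGR)[275:345,285:355],(600,600),interpolation=cv2.INTER_CUBIC),alpha=3,beta=20)
cv2.imwrite('pics/c5.png',c3)
E
```

```text
6.9 [ 0.54961835 -0.19231647  0.05874291] [-1.1459793   0.80222705  3.50196976] [-0.03629618  0.17834124 -0.02032897]
```

View pics/c5.png

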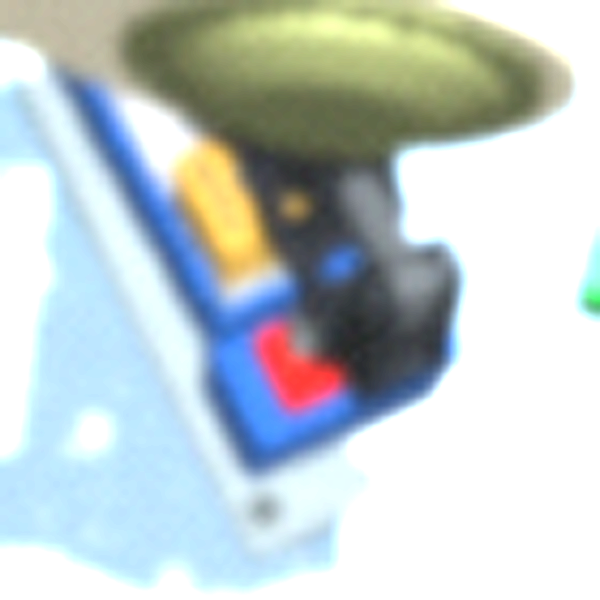

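The grey pad at (300,340) rests on the red key, and 3.5 N fits the key's spring. Pressing on to the bottom.

Call:
step_arm([
  [0, 0, 0.002, 0, 0, 0, 1],
  [0, 0, 0.004, 0, 0, 0, 1],
  [0, 0, 0.005, 0, 0, 0, 1],
  [0, 0, 0.006, 0, 0, 0, 1],
  [0, 0, 0.0065, 0, 0, 0, 1],
])

```text
t: 7.45
tool_pos: [0.5497, -0.1923, 0.0527]
orientation: [[-1.0, -0.017, 0.0], [-0.017, 1.0, -0.0], [-0.0, -0.0, -1.0]]
force: [-5.4, 3.7, 11.9]
grip_width: 0.0854
grasp_force: 6.4
```

```bash
python3 - <<'E'
from h import *
s=manip.get_state();print(s['t'],s['tool_pos'],s['force'],s['moment'],s['grip_width'],s['grasp_force'])
a=snap('side','side6.png');snap('top','top6.png')
c=cv2.cvtColor(cv2.resize(a[235:345,270:360],(490,600),interpolation=cv2.INTER_CUBIC),cv2.COLOR_RGB2BGR)
cv2.imwrite('pics/c6.png',cv2.convertScaleAbs(c,alpha=2,beta=15))
E
```

```text
7.45 [ 0.54968635 -0.19232585  0.05267248] [-5.38302164  3.70038032 11.94720828] [-0.06738573  0.74350379 -0.17922491] 0.08539176529187076 6.354006151668727
```

View pics/c6.png

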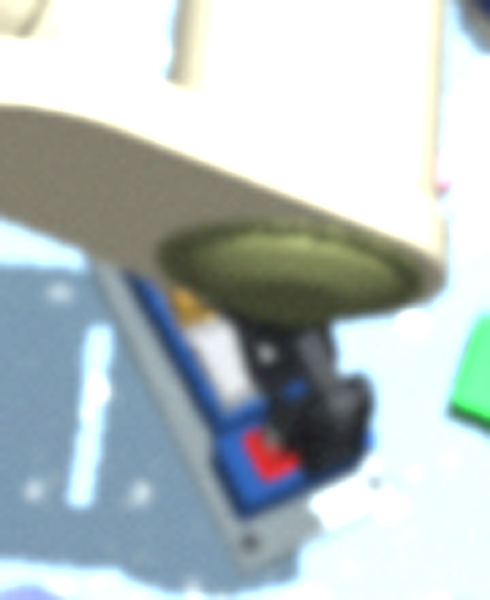

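The die has left the seat: brass is at (185,300), partly under the wrist, and the seat is empty. I'll hold for half a second and check that it stays put.

Call:
step_arm([
  [0, 0, 0, 0, 0, 0, 1],
  [0, 0, 0, 0, 0, 0, 1],
  [0, 0, 0, 0, 0, 0, 1],
  [0, 0, 0, 0, 0, 0, 1],
  [0, 0, 0, 0, 0, 0, 1],
])

```text
t: 8.05
tool_pos: [0.5497, -0.1923, 0.0527]
orientation: [[-1.0, -0.017, 0.0], [-0.017, 1.0, -0.0], [-0.0, -0.0, -1.0]]
force: [-3.5, 2.5, 10.2]
grip_width: 0.0853
grasp_force: 5.2
```

```bash
python3 - <<'E'
from h import *
s=manip.get_state();print(s['t'],s['tool_pos'],s['force'],s['grip_width'],s['grasp_force'])
b0=cv2.cvtColor(cv2.imread('pics/top6.png'),cv2.COLOR_BGR2RGB);a0=cv2.cvtColor(cv2.imread('pics/side6.png'),cv2.COLOR_BGR2RGB)
a=snap('side','side7.png');b=snap('top','top7.png')
for im in(a0,a):
    h=cv2.cvtColor(im,cv2.COLOR_RGB2HSV);m=(abs(h[...,0].astype(int)-21)<8)&(h[...,1]>130)
    m[:270]=0;m[320:]=0;m[:,:290]=0;m[:,335:]=0
    y,x=np.nonzero(m);print(len(x),x.min(),x.max(),y.min(),y.max())
    i=y.argmax();print('back edge',atz('side',(x[i],y.max()+.5),.062))
c=lambda im,u,v,w:cv2.resize(im[v:v+w,u:u+w],(400,400),interpolation=cv2.INTER_CUBIC)
cv2.imwrite('pics/c7.png',cv2.convertScaleAbs(cv2.cvtColor(np.hstack([c(a,280,260,60),c(b,305,170,80)]),cv2.COLOR_RGB2BGR),alpha=1.8,beta=15))
E
```

```text
8.05 [ 0.54969775 -0.19231146  0.05274195] [-3.50356775  2.52597231 10.17127469] 0.08529763103401931 5.24464801303111
19 302 307 289 293
back edge [ 0.5308853  -0.18564524  0.062     ]
17 302 306 289 293
back edge [ 0.5308853  -0.18564524  0.062     ]
```

View pics/c7.png

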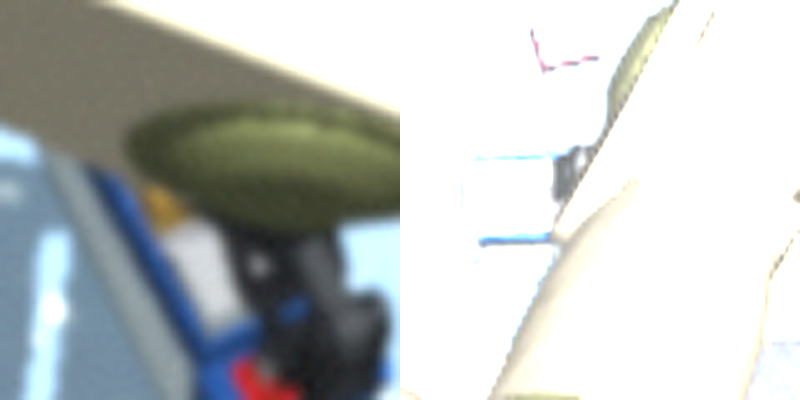

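The die hasn't moved: its back edge is at popper x ≈ −6 mm and its front is at the chute finger. The chute beyond the finger is empty, and the key is bottomed at 10 N. Handing in.

```bash
python3 -c "
from station import manip
print(manip.job_done())"
```

```text
the job is handed in; nothing more can be done
None
```

The job is handed in: one finger holds the red key bottomed (about 10 N), and the die has come about 35 mm down the chute and lay still on the last two looks, against the other finger as far as its position shows (the wrist hid the contact itself).

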